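# Sweep the broken crispbread into the crumb drawer

### The job

Someone has left broken crispbread on the wooden serving board. Pull out the crumb drawer under the board and, with the hand brush rather than your fingers, sweep all four pieces over the board's front edge into the drawer. Then stand the brush upright on the bench on its bristles and push the drawer fully shut, leaving the other things where they stand.

Things in the scene. Friction and masses are not known exactly. Their poses are not given: they have to be found in the camera images.
- board: the serving board: a light wooden stand 200 mm wide (its y), 160 mm deep (its x), fixed to the bench, a crumb drawer under its top. Origin: on the bench under its middle; x points from its front edge (x = -80 mm) to its back edge (x = +80 mm), y to its left, z up
- board_top (a point): middle of the board's flat top, 82 mm above the bench. A rail 14 mm wide, 8 mm high runs along each side (clear surface: |y| < 86 mm); front and back have none. An urn 550 mm high stands to its left (world y over 0.03 m, x over 0.55; its tap at y = 0.2 reaches to x = 0.45), a microwave 345 mm high to its right (y under -0.24, x over 0.50), so come and go over the front
- drawer (a joint): how far the crumb drawer is out, m: 0 fully shut, 0.11 at its stop; it slides stiffly (about 1.5 N) towards the board's -x and stays where it is left
- drawer_handle (a point): middle of the drawer's handle, moving with it: a steel bar 10 mm thick, 104 mm long, parallel to the board's y, 48 mm above the bench, 30 mm clear of the drawer's front (127 mm in front of the board's middle when shut); two posts carry it 45 mm either side of the middle. The drawer's front is 12 mm thick, its top 63 mm above the bench
- drawer_in (a point): middle of the drawer's inner floor, 10 mm above the bench, moving with it; axes as the board's. Inside: 164 mm wide (y), 139 mm long (x), 49 mm deep; its inner front end stands in front of the board's front edge by as much as the drawer is out
- brush: grey hand brush, 30 mm thick (its x), 85 mm long (its y), 55 mm high, about 70 g, standing on its bristles near the bench's front edge, left or right of the serving board. Origin: middle of its underside; z up. The long faces sweep. It is held from above across its thickness by the handle: to the fingers a solid wedge 25 mm thick 25 mm above the underside, 19 at 35, 10 at 51
- piece_a: piece of broken crispbread, brown, flat, an irregular five-sided plate about 55 x 45 mm (nowhere more than 30 mm from its middle) and 9 mm thick, about 16 g; it starts flat on the serving board. Origin: middle of its underside
- piece_b: piece of broken crispbread, brown, flat, an irregular five-sided plate about 55 x 45 mm (nowhere more than 30 mm from its middle) and 9 mm thick, about 16 g; it starts flat on the serving board. Origin: middle of its underside
- piece_c: piece of broken crispbread, brown, flat, an irregular five-sided plate about 55 x 45 mm (nowhere more than 30 mm from its middle) and 9 mm thick, about 16 g; it starts flat on the serving board. Origin: middle of its underside
- piece_d: piece of broken crispbread, brown, flat, an irregular five-sided plate about 55 x 45 mm (nowhere more than 30 mm from its middle) and 9 mm thick, about 16 g; it starts flat on the serving board. Origin: middle of its underside
- tub: bystander: white yoghurt tub, 72 mm across and 71 high, left of the urn's tap, near the bench's front edge. Origin: on its underside
- mug: bystander: orange mug, 101 mm high, standing left of the urn. Origin: on its underside
- sugar_jar: bystander: clear jar with a red screw lid, 64 mm across and 105 high, near the bench's front edge, right or left of the serving board; it and the brush may have changed places. Origin: on its underside
- sardine_tin: bystander: low oblong tin with a blue top, 63 x 105 x 24 mm, towards the left end. Origin: on its underside
- b_flow_pack_0: bystander: flat green packet, 80 x 188 x 11 mm, at the left end. Origin: on its underside

How it is judged:
By the outcome, as a careful person would: the job done as asked, in the order asked, and still so for the second after the job is handed in, with the robot touching nothing.
It also fails if it takes over 69 s, if anything falls off the work surface, if the arm or the gripper's body presses on something with over 40 N, if the wrist force passes 120 N, or if a joint passes its speed limit or range.

### The arm

A 6-joint arm with a two-finger parallel gripper is mounted at the origin on a cart in front of the work surface, level with it; the furniture and walls round the work are solid. World frame = base frame: x ahead of the robot, y to its left, z up, the work surface at z = 0. Lengths are in m, angles in rad, forces in N, time in s.
With the tool pointing down it reaches from about 0.35 to 0.775 m from the base axis. Payload 7.3 kg.
Tool frame: the origin (TCP) lies on the mounting face of the last link; the fingertips stand 178 mm ahead of it and the grasp point (between the pads) lies 159 mm ahead of it (robot.grip_depth is the distance from the TCP to the grasp point, in m); z points along the fingers, y is the line along which they close (so a half turn about z gives the same grasp; the last joint's range is limited). The gripper opens to 92 mm and grips with 3 to 60 N. Pads are 19 mm wide; open, the fingers measure 130 mm over their backs; the gripper's body (75 mm by 190 mm) begins 47 mm behind the grasp point.
Start: joints at [1.105, 0.342, 1.524, -0, 1.275, -0.146], TCP at [0.165, 0.498, 0.405] pointing down, gripper open.
Joint ranges: [-2.53, 2.53], [-0.77, 2.02], [0.04, 2.7], [-1, 4.14], [0.28, 2.66], [-3.11, 3.11]. Speed limits (rad/s): [2.57, 2.57, 3.14, 3.14, 3.14, 3.14].

### API

Orientations are given as [roll, pitch, yaw] about the fixed x, y, z axes, in that order (R = Rz(yaw) Ry(pitch) Rx(roll)).
In Python, from cell import observe, cams, robot, models gives the robot as it stands.
- The arm moves only by the shell command python3 -m jog 'ROWS' [FORCE]. ROWS is JSON, a list of rows, each a list of 3 entries, a list of its own where there are three numbers: the shift along the tool's x, y, z each as a share of 0.4 m, from -1 to 1, then the turn about the tool's z as a share of pi rad, from -1 to 1, then the closure, from 0 (fully open) to 1 (shut). In form: [[[x, y, z], turn, jaw], ...]. A call has 1 to 12 rows; each row is the pose to reach, as a shift and turn from the pose commanded when the call began, along the tool's axes at that moment, turning the shorter way round; what a row does not reach only later rows make up. A row lasts 1/8 s, in which the tool goes at most 62.5 mm and 10.7 degrees, less where a joint would pass 70% of its speed; a pose out of reach is approached as far as the arm can. A call with a number of a shift or a turn outside -1 to 1 is refused whole. A call with a gripper value outside its range is refused whole. The fingers move at their own pace and stop on an object; FORCE is the grip in N (left out, the last holds). Time passes only in rows, so rows that repeat a pose let the fingers close. It gives the time, the measured TCP pose, the force, the opening and the grip force at its end, in the units of the state.
- observe(): the state, without advancing time (a new reading comes with each control period).
- cams.read_camera(name): name is "scene" or "top" or "wrist"; returns the picture (480x640x3 uint8, red, green, blue); there is no depth.
- cams.camera_model(name): a dict with "camera_matrix" (3x3 intrinsics, pixels), "pose" (4x4, takes a point from camera to world coordinates). Camera axes: x right, y down, z forward; pixel columns grow to the right and rows downward; lengths in m; the calibration is good to about 2 mm. A picture is of the moment at which its call begins: read the wrist's pose just before it. camera_model takes no time and is no camera call; for the wrist camera it gives the pose at the moment of the call.
- robot.hand_in(): hands the job in; it is judged then, once.
Trained networks look in the newest picture that a camera, given by its name, has taken for a name from the list of things; names that differ only in an ending like _2 or _b are one class to them, and where a whole thing is asked for, a point or a joint stands for the part that bears it (a point fixed in the world has none). Each returns a list of dicts, best first, with "confidence" (0 to 1); they miss things now and then, are a little off and sometimes report something else, mostly with a low value. They report only what shows in the picture. A call takes as long as a camera call.
- models.find_in(target, camera): "position" ([x, y, z] in m, in world coordinates, good to about 4 mm: the middle of the surface that is visible of it).
- models.pinpoint(target, camera): "position" ([x, y, z] in m, in world coordinates, good to about 4 mm: a listed point, or the origin of a listed thing).
The state is a dict: "time": time; "qpos": joint angles; "qvel": joint speeds; "joint_efforts": joint torques, N m; "tool_pos": TCP position; "tool_rot": TCP orientation; "contact_force": force on the tool from outside, world axes, zero at the start; "torque": the same for the moment, N m; "opening": finger opening in m; "grip_force": force on a finger pad.
Only numpy, scipy, OpenCV 4.12 (cv2) and the standard library are available. Lean on these libraries where they do the work, as an engineer would, in place of code of your own. Each camera call takes 0.05 s, during which the arm holds its last target. There are 200 camera calls.

## Working session

There is one attempt and no reset: what is moved stays moved. The work goes in short steps, Python scripts to look and compute and a shell command to move; the robot and the scene stay as the last step left them, time stands still between calls to the robot, and variables do not carry over. Pictures are saved under pics/ and viewed, at most 10 in all, crops included, and the job is handed in when it is done.

```bash
mkdir -p pics; ls
cat > h.py <<'E'
from cell import observe, cams, robot, models
import numpy as np, cv2
def snap(c,name):
    im=cams.read_camera(c); cv2.imwrite(f'pics/{name}.png',im[:,:,::-1]); return im
def px(c,p):
    m=cams.camera_model(c); T=np.linalg.inv(m['pose']); q=m['camera_matrix']@(T[:3,:3]@np.array(p)+T[:3,3]); return q[:2]/q[2]
def ray(c,u,v,z):
    m=cams.camera_model(c); P=m['pose']; d=P[:3,:3]@np.linalg.inv(m['camera_matrix'])@[u,v,1]; o=P[:3,3]; return o+d*(z-o[2])/d[2]
def st():
    s=observe(); print('t',round(s['time'],2),'pos',np.round(s['tool_pos'],4),'rot',np.round(s['tool_rot'],3),'F',np.round(s['contact_force'],1),'op',round(s['opening'],4),'g',round(s['grip_force'],1),'q',np.round(s['qpos'],2)); return s
E
python3 - <<'E'
from h import *
st()
for c in('scene','top'):
    snap(c,c+'0')
    for t in('board','board_top','drawer_handle','brush','piece_a','sugar_jar','tub'):
        print(c,t,[(np.round(d['position'],3).tolist(),round(d['confidence'],2)) for d in models.pinpoint(t,c)][:5])
a=cv2.imread('pics/scene0.png');b=cv2.imread('pics/top0.png')
print(np.round(cams.camera_model('top')['pose'],3),np.round(cams.camera_model('scene')['pose'],3))
E
```

```text
pics
t 0.0 pos [0.165  0.4983 0.404 ] rot [-3.14  -0.     2.822] F [-0.8  0.2  0.7] op 0.0918 g 0.0 q [ 1.11  0.34  1.53 -0.    1.28 -0.15]
scene board [([0.643, -0.1, 0.001], 0.59)]
scene board_top [([0.644, -0.101, 0.079], 0.63), ([0.412, -0.331, 0.0], 0.63), ([0.418, 0.104, -0.004], 0.43)]
scene drawer_handle [([0.505, -0.091, 0.048], 0.89)]
scene brush [([0.419, 0.104, -0.003], 0.92)]
scene piece_a [([0.656, -0.05, 0.079], 0.66), ([0.604, -0.08, 0.079], 0.65), ([0.592, -0.155, 0.081], 0.54)]
scene sugar_jar [([0.41, -0.328, -0.0], 0.61)]
scene tub [([0.443, 0.328, 0.001], 0.7), ([0.413, -0.326, -0.002], 0.22)]
top board [([0.641, -0.108, 0.001], 0.84), ([0.416, 0.11, 0.001], 0.59)]
top board_top [([0.643, -0.104, 0.083], 0.78)]
top drawer_handle [([0.503, -0.092, 0.046], 0.85)]
top brush [([0.415, 0.112, -0.001], 0.63)]
top piece_a [([0.657, -0.048, 0.079], 0.8), ([0.65, -0.122, 0.083], 0.69), ([0.606, -0.08, 0.078], 0.67), ([0.597, -0.152, 0.084], 0.58)]
top sugar_jar [([0.41, -0.328, 0.002], 0.65)]
top tub [([0.447, 0.323, 0.002], 0.68), ([0.414, 0.11, 0.001], 0.35)]
[[-0.023 -0.991  0.132  0.347]
 [-1.     0.023  0.003  0.106]
 [-0.006 -0.132 -0.991  1.379]
 [ 0.     0.     0.     1.   ]] [[ 0.53  -0.492  0.691 -0.488]
 [-0.848 -0.293  0.441 -0.59 ]
 [-0.015 -0.819 -0.573  0.929]
 [ 0.     0.     0.     1.   ]]
```

View pics/top0.png

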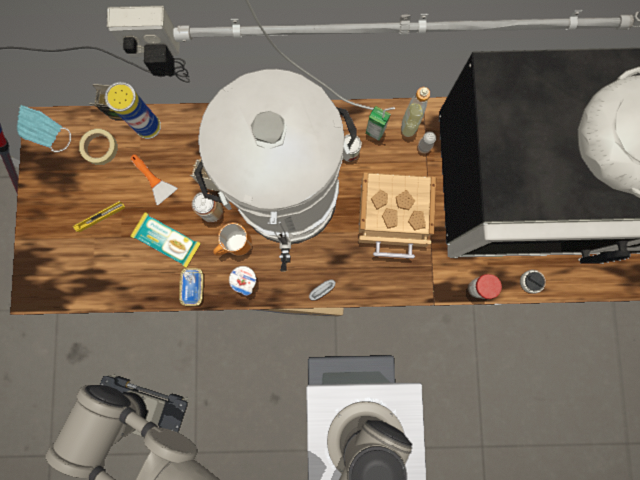

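View pics/scene0.png

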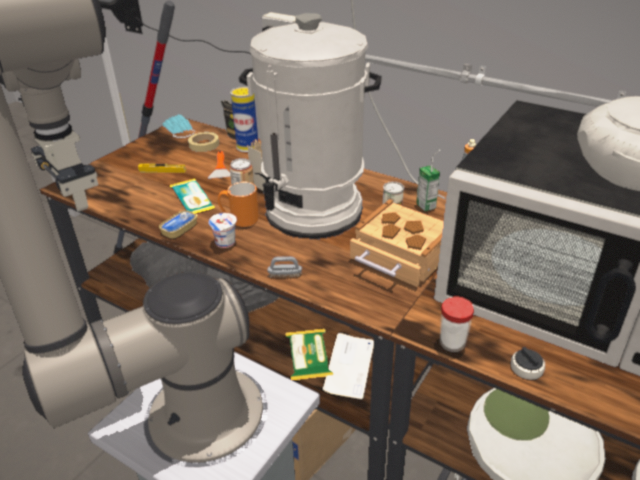

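Top: board centred near (398,208), handle bar near (394,250), four pieces at (380,198), (405,198), (390,217) and (417,219), slanted brush at (322,290), and the jar at (486,288). The scene picture agrees, and nothing stands between the arm and the board's front.

```bash
cat >> h.py <<'E'
def to(p,yaw=None):
    """shares for a world TCP target p and world yaw, from present pose"""
    s=observe(); from scipy.spatial.transform import Rotation as Ro
    R=Ro.from_euler('xyz',s['tool_rot']).as_matrix(); d=R.T@(np.array(p)-s['tool_pos'])/0.4
    t=0 if yaw is None else -((yaw-s['tool_rot'][2]+np.pi)%(2*np.pi)-np.pi)/np.pi
    print('to',p,'shift',np.round(d,4).tolist(),'turn',round(t,4),'rows',round(np.linalg.norm(d)*.4/.0625,1),round(abs(t)*180/10.7,1))
E
python3 - <<'E'
from h import *
to([0.33,0.2,0.36],3.05)
to([0.30,0.2,0.36],3.05)
E
```

```text
to [0.33, 0.2, 0.36] shift [-0.626, -0.5785, 0.1118] turn -0.0727 rows 5.5 1.2
to [0.3, 0.2, 0.36] shift [-0.5549, -0.6021, 0.1118] turn -0.0727 rows 5.3 1.2
```

```bash
python3 -m jog '[[[-0.555,-0.602,0.1],-0.073,0],[[-0.555,-0.602,0.1],-0.073,0],[[-0.555,-0.602,0.1],-0.073,0],[[-0.555,-0.602,0.1],-0.073,0],[[-0.555,-0.602,0.1],-0.073,0],[[-0.555,-0.602,0.1],-0.073,0],[[-0.555,-0.602,0.1],-0.073,0]]'
python3 - <<'E'
from h import *
st(); im=snap('wrist','w0')
print([(np.round(d['position'],3).tolist(),round(d['confidence'],2)) for d in models.pinpoint('brush','wrist')])
print(np.round(cams.camera_model('wrist')['pose'],3))
to([0.40,-0.09,0.38],3.05)
E
```

```text
time: 1.68
tool_pos: [0.3005, 0.199, 0.3648]
tool_rot: [3.141, 0.0, 3.048]
contact_force: [0.2, 0.1, -0.3]
opening: 0.0917
grip_force: 0.0
t 1.68 pos [0.3005 0.199  0.3648] rot [3.141 0.    3.048] F [ 0.2  0.1 -0.3] op 0.0917 g 0.0 q [ 0.37  0.08  1.99  0.    1.07 -1.11]
[([0.416, 0.108, 0.001], 0.8)]
[[ 0.092  0.963  0.255  0.231]
 [ 0.996 -0.089 -0.023  0.206]
 [ 0.001  0.256 -0.967  0.345]
 [ 0.     0.     0.     1.   ]]
to [0.4, -0.09, 0.38] shift [-0.3149, -0.7002, -0.038] turn 0.0002 rows 4.9 0.0
```

```bash
python3 -m jog '[[[-0.3,-0.7,-0.04],0,1],[[-0.3,-0.7,-0.04],0,1],[[-0.3,-0.7,-0.04],0,1],[[-0.3,-0.7,-0.04],0,1],[[-0.3,-0.7,-0.04],0,1],[[-0.3,-0.7,-0.04],0,1]]'
python3 - <<'E'
from h import *
st(); im=snap('wrist','w1')
for t in('piece_a','drawer_handle','board_top'): print(t,[(np.round(d['position'],3).tolist(),round(d['confidence'],2)) for d in models.pinpoint(t,'wrist')])
a=cv2.imread('pics/w0.png'); cv2.imwrite('pics/both.png',np.hstack([cv2.resize(a,(400,300)),cv2.resize(im[:,:,::-1],(400,300))]))
E
```

```text
time: 2.52
tool_pos: [0.3957, -0.0915, 0.3809]
tool_rot: [-3.141, 0.001, 3.048]
contact_force: [-0.2, -0.1, -0.4]
opening: 0.0365
grip_force: 0.0
t 2.52 pos [ 0.3957 -0.0915  0.3809] rot [-3.141e+00  1.000e-03  3.048e+00] F [-0.2 -0.1 -0.4] op 0.0365 g 0.0 q [-0.42  0.15  1.86 -0.    1.13 -1.89]
piece_a []
drawer_handle [([0.504, -0.092, 0.048], 0.83)]
board_top []
```

View pics/w1.png

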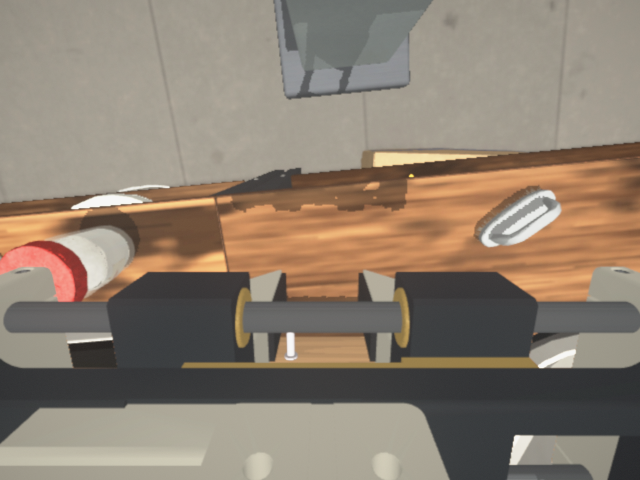

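View pics/w0.png

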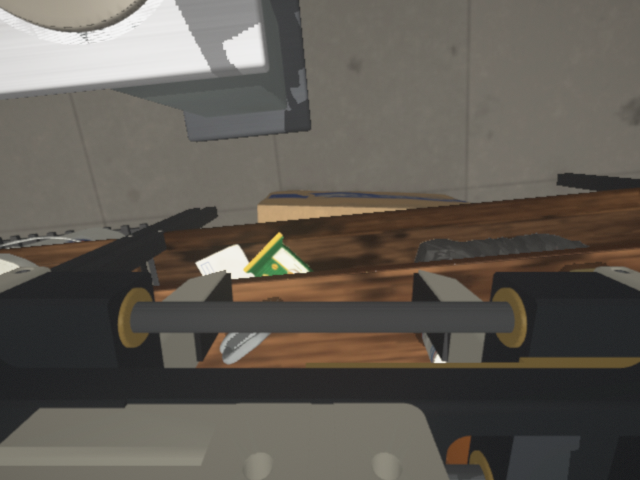

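w1 shows the brush at about (520,218), its long axis from (483,238) to (556,200). The gripper hides the handle. I'll enlarge the top view to measure the board and handle angles.

Run:
```python
from h import *
a=cv2.imread('pics/top0.png')[165:265,350:450]; b=cv2.imread('pics/w1.png')[175:275,460:580]
cv2.imwrite('pics/crop.png',np.hstack([cv2.resize(a,(400,400),interpolation=cv2.INTER_CUBIC),cv2.resize(b,(400,333))if 0 else cv2.copyMakeBorder(cv2.resize(b,(400,333),interpolation=cv2.INTER_CUBIC),0,67,0,0,cv2.BORDER_CONSTANT)]))
```

```text
(no output)
```

View pics/crop.png

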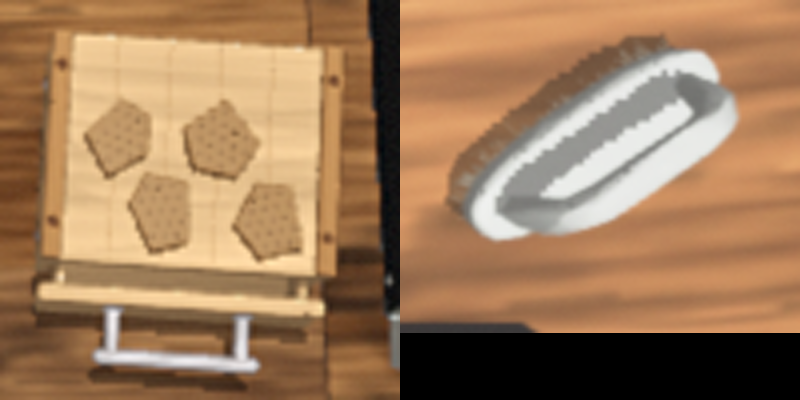

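Run:
```python
from h import *
C=lambda u,v:(350+(u-.5)/4,165+(v-.5)/4)
W=lambda u,v:(460+(u-400)/3.333,175+v/3.333)
B=[ray('top',*C(*p),.09) for p in[(55,32),(342,48),(336,276),(38,260)]]
for b in B: print(np.round(b,3))
print('mid',np.mean(B,0)); 
for i,j in((1,0),(2,3)): d=B[j]-B[i]; print('yaw',np.arctan2(-d[0],d[1]),np.linalg.norm(d))
for i,j in((3,0),(2,1)): d=B[j]-B[i]; print('yaw',np.arctan2(d[1],d[0]),np.linalg.norm(d))
h=[ray('top',*C(*p),.053) for p in[(97,357),(258,366)]]; d=h[0]-h[1]; print('handle',np.mean(h,0),np.linalg.norm(d),np.arctan2(-d[0],d[1]))
for n,p,q,z in(('rimL',(470,205),(665,58),.025),('barR',(560,232),(725,130),.045),('brist',(450,195),(635,40),.012),('ends',(475,232),(725,75),.03)):
    a,b=ray('wrist',*W(*p),z),ray('wrist',*W(*q),z); d=b-a; print(n,np.round((a+b)/2,3),np.linalg.norm(d),np.arctan2(-d[0],d[1]))
t=np.array([ray('top',312,296,.04),ray('top',334,284,.04)]);print(t, np.arctan2(-(t[0]-t[1])[0],(t[0]-t[1])[1]))
```

```text
[ 0.729 -0.012  0.09 ]
[ 0.713 -0.208  0.09 ]
[ 0.554 -0.195  0.09 ]
[0.57  0.005 0.09 ]
mid [ 0.64155781 -0.10236118  0.09      ]
yaw -0.08205451625361755 0.19695084594219248
yaw -0.0783011737786076 0.20126052000691788
yaw -0.10650463062244561 0.15948889288055554
yaw -0.07947632525065794 0.15868635289457247
handle [ 0.50327039 -0.09141544  0.053     ] 0.11115173613793802 -0.07986961574858302
rimL [0.405 0.103 0.025] 0.07003109211046385 0.6207463228090705
barR [0.417 0.115 0.045] 0.0528158953800387 0.5259633335086737
brist [0.403 0.102 0.012] 0.07173513848060845 0.6756434383648798
ends [0.412 0.11  0.03 ] 0.0838883607602575 0.5276163610674234
[[0.39686575 0.1383387  0.04      ]
 [0.42856456 0.07673833 0.04      ]] 0.47524976645398764
```

Run:
```python
from h import *
to([0.5235,-0.0937,0.25],3.058); to([0.5235,-0.0937,0.213],3.058)
```

```text
to [0.5235, -0.0937, 0.25] shift [-0.3236, 0.0142, 0.3262] turn -0.0014 rows 2.9 0.0
to [0.5235, -0.0937, 0.213] shift [-0.3237, 0.0142, 0.4187] turn -0.0014 rows 3.4 0.0
```

```bash
python3 -m jog '[[[-0.324,0.014,0.1],-0.003,1],[[-0.324,0.014,0.1],-0.003,1],[[-0.324,0.014,0.326],-0.003,1],[[-0.324,0.014,0.326],-0.003,1],[[-0.324,0.014,0.326],-0.003,1],[[-0.324,0.014,0.326],-0.003,1],[[-0.324,0.014,0.36],-0.003,1],[[-0.324,0.014,0.36],-0.003,1]]' 20
python3 - <<'E'
from h import *
st(); im=snap('wrist','w2'); print(models.pinpoint('drawer_handle','wrist')[:1])
to([0.5235,-0.0937,0.213],3.058)
E
```

```text
time: 3.72
tool_pos: [0.5235, -0.0957, 0.2367]
tool_rot: [3.141, -0.0, 3.061]
contact_force: [0.0, 0.1, 0.8]
opening: 0.0004
grip_force: 0.0
t 3.73 pos [ 0.5235 -0.0957  0.2367] rot [ 3.141 -0.     3.061] F [0.  0.1 0.8] op 0.0004 g 0.0 q [-0.32  0.55  1.71  0.    0.88 -1.81]
[{'position': [0.5022, -0.09, 0.0479], 'confidence': 0.72}]
to [0.5235, -0.0937, 0.213] shift [0.0013, 0.0054, 0.0601] turn 0.0008 rows 0.4 0.0
```

View pics/w2.png

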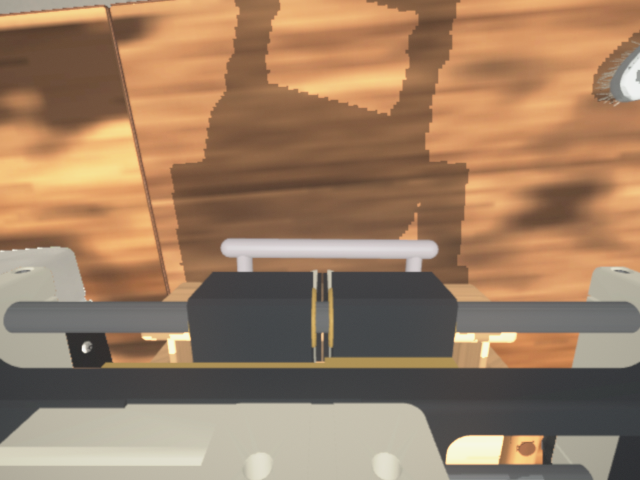

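The bar shows clearly from (222,249) to (438,249), parallel to the fingers, with the fingers on the drawer side of it.

```bash
python3 - <<'E'
from h import *
a,b=ray('wrist',222,248,.048),ray('wrist',438,249.5,.048); print(a,b,(a+b)/2,np.linalg.norm(a-b));
E
python3 -m jog '[[[0,0.005,0.03],0,1],[[0,0.005,0.06],0,1],[[0,0.005,0.06],0,1]]'
```

```text
[ 0.50033968 -0.14740798  0.048     ] [ 0.510489 -0.03401   0.048   ] [ 0.50541434 -0.09070899  0.048     ] 0.11385125825224086
time: 4.2
tool_pos: [0.5236, -0.0937, 0.2113]
tool_rot: [3.141, -0.003, 3.061]
contact_force: [0.3, -0.1, 1.0]
opening: 0.0004
grip_force: 0.0
```

```bash
python3 -m jog '[[[0.02,0,0],0,1],[[0.06,0,0],0,1],[[0.1,0,0],0,1],[[0.14,0,0],0,1],[[0.18,0,0],0,1],[[0.22,0,0],0,1],[[0.25,0,0],0,1],[[0.25,0,0],0,1]]'
python3 - <<'E'
from h import *
s=st()
for c in ('top','wrist'): snap(c,c+'1'); print(models.pinpoint('drawer_handle',c)[:1])
E
```

```text
time: 5.2
tool_pos: [0.4239, -0.0857, 0.2131]
tool_rot: [-3.141, 0.001, 3.06]
contact_force: [0.5, 0.4, -0.9]
opening: 0.0005
grip_force: 0.0
t 5.2 pos [ 0.4239 -0.0857  0.2131] rot [-3.141e+00  1.000e-03  3.060e+00] F [ 0.5  0.4 -0.9] op 0.0005 g 0.0 q [-0.38  0.46  2.   -0.    0.68 -1.87]
[]
[{'position': [0.4085, -0.0803, 0.0443], 'confidence': 0.61}]
```

```bash
python3 -m jog '[[[0.005,0,0],0,1],[[0.01,0,0],0,1],[[0.01,0,0],0,1]]'
python3 - <<'E'
from h import *
st()
# rise clear, then brush approach
to([0.428,-0.086,0.30],3.058)
for yw in(0.55-np.pi/2, 0.55+np.pi/2): to([0.416,0.108,0.28],yw)
E
```

```text
time: 5.78
tool_pos: [0.4224, -0.0857, 0.2131]
tool_rot: [-3.141, 0.007, 3.06]
contact_force: [10.8, 2.0, -6.0]
opening: 0.0003
grip_force: 4.9
t 5.78 pos [ 0.4224 -0.0857  0.2131] rot [-3.141  0.007  3.06 ] F [10.8  2.  -6. ] op 0.0003 g 4.9 q [-0.38  0.45  2.01  0.    0.67 -1.87]
to [0.428, -0.086, 0.3] shift [-0.0156, 0.0003, -0.2171] turn 0.0006 rows 1.4 0.0
to [0.416, 0.108, 0.28] shift [0.0543, 0.4813, -0.168] turn -0.7011 rows 3.3 11.8
to [0.416, 0.108, 0.28] shift [0.0543, 0.4813, -0.168] turn 0.2989 rows 3.3 5.0
```

```bash
python3 -m jog '[[[-0.012,0,0],0,1],[[-0.014,0,-0.1],0,1],[[-0.015,0,-0.22],0,1],[[-0.06,0.35,-0.22],0.3,0.3],[[-0.06,0.35,-0.22],0.3,0],[[-0.06,0.35,-0.22],0.3,0],[[-0.06,0.35,-0.22],0.3,0],[[-0.06,0.35,-0.22],0.3,0],[[-0.06,0.35,-0.22],0.3,0],[[-0.06,0.35,-0.22],0.3,0]]'
python3 - <<'E'
from h import *
st(); im=snap('wrist','w3'); print(models.pinpoint('brush','wrist')[:1],models.pinpoint('drawer_handle','wrist')[:1])
snap('top','top2'); print(models.pinpoint('brush','top')[:1],models.pinpoint('drawer_handle','top')[:1])
E
```

```text
time: 7.02
tool_pos: [0.4554, 0.0522, 0.3005]
tool_rot: [-3.14, -0.001, 2.119]
contact_force: [-0.8, 0.5, 0.7]
opening: 0.0658
grip_force: 0.0
t 7.03 pos [0.4554 0.0522 0.3005] rot [-3.140e+00 -1.000e-03  2.119e+00] F [-0.8  0.5  0.7] op 0.0658 g 0.0 q [-0.05  0.34  1.85 -0.    0.95 -0.6 ]
[{'position': [0.4126, 0.1119, 0.0026], 'confidence': 0.78}] []
[{'position': [0.4163, 0.1102, 0.0007], 'confidence': 0.67}] [{'position': [0.408, -0.0841, 0.0475], 'confidence': 0.93}]
```

View pics/w3.png

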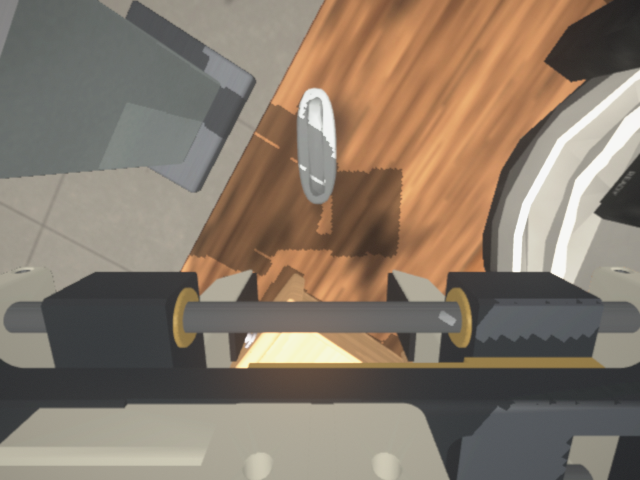

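The brush stands from (315,89) to (319,203), almost along the tool's x axis as wanted. I'll compute its middle and angle.

Run:
```python
from h import *
for z in(.025,.035):
    a,b=ray('wrist',315,89,z),ray('wrist',319,203,z); m=(a+b)/2; d=a-b; yb=np.arctan2(-d[0],d[1]); print(m,np.linalg.norm(d),yb)
    l,r=ray('wrist',297,146,z),ray('wrist',337,146,z); print((l+r)/2,np.linalg.norm(l-r))
    w=yb+np.pi/2
    to([m[0],m[1],.26],w); to([m[0],m[1],.042+.159],w)
```

```text
[0.41568535 0.10976415 0.025     ] 0.0811250606653835 0.5797834632734687
[0.41475221 0.11119    0.025     ] 0.029481667941759826
to [np.float64(0.41568534948597446), np.float64(0.10976415224287171), 0.26] shift [0.1749, -0.0101, 0.1017] turn -0.0102 rows 1.3 0.2
to [np.float64(0.41568534948597446), np.float64(0.10976415224287171), 0.201] shift [0.1748, -0.0101, 0.2492] turn -0.0102 rows 1.9 0.2
[0.41583677 0.10977185 0.035     ] 0.07794904999478179 0.5797834632734687
[0.41494016 0.11114187 0.035     ] 0.02832747352634515
to [np.float64(0.41583676762481087), np.float64(0.10977184835725708), 0.26] shift [0.1747, -0.0098, 0.1017] turn -0.0102 rows 1.3 0.2
to [np.float64(0.41583676762481087), np.float64(0.10977184835725708), 0.201] shift [0.1747, -0.0097, 0.2492] turn -0.0102 rows 1.9 0.2
```

The brush is well measured. The gripper's wide body could come near the urn's tap during the grasp, so I'll triangulate the tap first.

Run:
```python
from h import *
for z in(.05,.1,.15,.2): print(z,'top tip',ray('top',284,268,z)[:2].round(3),'R',ray('top',291,262,z)[:2].round(3),'scene bottom',ray('scene',268,209,z)[:2].round(3),'scene top',ray('scene',268,178,z)[:2].round(3))
a=cv2.imread('pics/scene0.png')[150:250,220:320]; b=cv2.imread('pics/top0.png')[210:310,250:350]
cv2.imwrite('pics/tap.png',np.hstack([cv2.resize(x,(400,400),interpolation=cv2.INTER_CUBIC) for x in(a,b)]))
```

```text
0.05 top tip [0.475 0.214] R [0.492 0.194] scene bottom [0.572 0.272] scene top [0.707 0.373]
0.1 top tip [0.471 0.21 ] R [0.486 0.191] scene bottom [0.511 0.223] scene top [0.639 0.318]
0.15 top tip [0.466 0.206] R [0.481 0.188] scene bottom [0.451 0.174] scene top [0.571 0.263]
0.2 top tip [0.461 0.202] R [0.475 0.184] scene bottom [0.391 0.125] scene top [0.503 0.209]
```

View pics/tap.png

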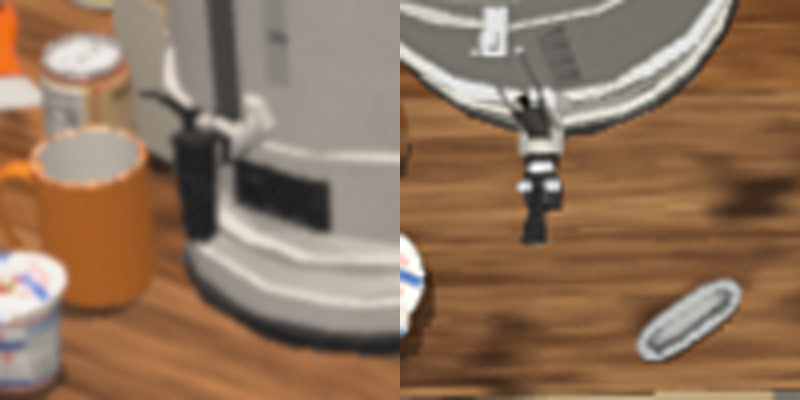

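Run:
```python
from h import *
to([.422,.100,.27],2.064); to([.422,.100,.200],2.064)
```

```text
to [0.422, 0.1, 0.27] shift [0.1458, -0.0093, 0.0767] turn 0.0174 rows 1.1 0.3
to [0.422, 0.1, 0.2] shift [0.1458, -0.0093, 0.2517] turn 0.0174 rows 1.9 0.3
```

```bash
python3 -m jog '[[[0.146,-0.009,0.07],0.017,0.2],[[0.146,-0.009,0.08],0.017,0.2],[[0.146,-0.009,0.16],0.017,0.2],[[0.146,-0.009,0.22],0.017,0.2],[[0.146,-0.009,0.252],0.017,0.2],[[0.146,-0.009,0.252],0.017,0.2]]'
python3 - <<'E'
from h import *
st()
E
```

```text
time: 8.07
tool_pos: [0.4224, 0.1, 0.1996]
tool_rot: [-3.141, -0.0, 2.065]
contact_force: [-0.1, -0.1, 0.5]
opening: 0.0735
grip_force: 0.0
t 8.07 pos [0.4224 0.1    0.1996] rot [-3.141 -0.     2.065] F [-0.1 -0.1  0.5] op 0.0735 g 0.0 q [ 0.06  0.49  2.01  0.    0.65 -0.44]
```

Clear of the tap. I'll close, then lift.

```bash
python3 -m jog '[[[0,0,0],0,1],[[0,0,0],0,1],[[0,0,0],0,1],[[0,0,0],0,1],[[0,0,0],0,1],[[0,0,0],0,1]]' 30;  python3 -m jog '[[[0,0,-0.05],0,1],[[-0.1,0,-0.15],0,1],[[-0.2,0,-0.3],0,1],[[-0.2,0,-0.3],0,1],[[-0.2,0,-0.3],0,1]]'
python3 - <<'E'
from h import *
st(); im=snap('wrist','w4'); a=cv2.imread('pics/w4.png')
snap('scene','s4');b=cv2.imread('pics/s4.png')
print(models.pinpoint('brush','scene')[:1],models.pinpoint('brush','wrist')[:1])
u,v=map(int,px('scene',observe()['tool_pos']+np.array([0,0,-.19]))); print(u,v)
c=b[max(0,v-60):v+60,max(0,u-60):u+60]
cv2.imwrite('pics/g4.png',np.hstack([cv2.resize(a,(400,300)),cv2.resize(c,(300,300))]))
E
```

```text
time: 8.82
tool_pos: [0.4221, 0.1002, 0.1999]
tool_rot: [3.142, -0.0, 2.065]
contact_force: [0.4, 0.7, -0.1]
opening: 0.0234
grip_force: 29.0
time: 9.45
tool_pos: [0.4597, 0.0297, 0.3196]
tool_rot: [3.142, -0.0, 2.064]
contact_force: [-0.1, 0.4, -1.1]
opening: 0.0236
grip_force: 29.0
t 9.45 pos [0.4597 0.0297 0.3196] rot [ 3.142 -0.     2.064] F [-0.1  0.4 -1.1] op 0.0236 g 29.0 q [-0.1   0.32  1.82  0.    1.   -0.6 ]
[{'position': [0.4529, 0.0323, 0.1178], 'confidence': 0.67}] [{'position': [0.4554, 0.0406, 0.1221], 'confidence': 0.93}]
320 232
```

View pics/g4.png

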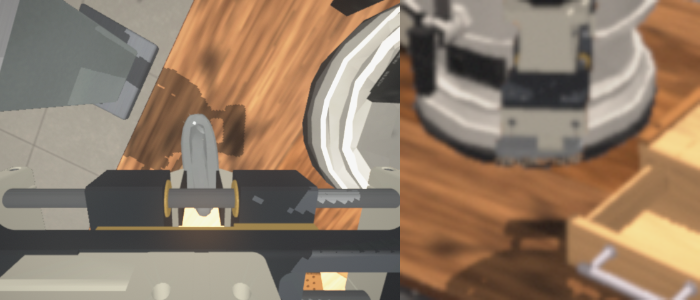

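The brush is held, visible from (196,115) to (204,215) in the left half. I'll work out its yaw in the hand from its edges.

Run:
```python
from h import *
a=cv2.imread('pics/w4.png'); hsv=cv2.cvtColor(a,cv2.COLOR_BGR2HSV)
m=((hsv[...,1]<50)&(hsv[...,2]>70)).astype(np.uint8); m[:, :270]=0;m[:,370:]=0
pts=[]
for v in range(186,270,8):
    u=np.where(m[v])[0]
    if len(u): print(v,u.min(),u.max()); pts.append(((u.min()+u.max())/2,v))
z=.12+.035
w=np.array([ray('wrist',u,v,z)[:2] for u,v in pts[2:]]); vx,vy,*_=cv2.fitLine(w.astype(np.float32),cv2.DIST_HUBER,0,.01,.01).ravel()
print(np.arctan2(-vx,vy)%np.pi,'tool',2.064-np.pi/2); tip=ray('wrist',pts[0][0],184,.12+.028); print(tip)
d=np.array([-vx,-vy]) if vy<0 else np.array([vx,vy]); print('mid',tip[:2]-d*.0425,'tcp',observe()['tool_pos'])
```

```text
186 302 328
194 296 335
202 293 338
210 292 341
218 290 343
226 290 344
234 290 346
242 290 347
250 291 348
258 292 348
266 293 349
0.5722451 tool 0.4932036732051035
[0.43004246 0.07620347 0.148     ]
mid [0.4530571  0.04047426] tcp [0.45935477 0.03044416 0.31845136]
```

```bash
cat >> h.py <<'E'
MID=np.array([.6416,-.1023]); PSI=-.083; YAW=1.409
def bt(xb,yb,z,o=.012):
    c,s=np.cos(PSI),np.sin(PSI); p=MID+np.array([[c,-s],[s,c]])@[xb,yb-o]; return [round(float(p[0]),4),round(float(p[1]),4),z]
E
python3 - <<'E'
from h import *
st()
to([.44,-.07,.37],YAW);to(bt(-.06,.04,.37),YAW); to(bt(.068,.04,.37),YAW)
E
```

```text
t 9.65 pos [0.4594 0.0304 0.3185] rot [-3.139e+00 -2.000e-03  2.066e+00] F [ 0.3 -0.3 -0.5] op 0.0239 g 29.0 q [-0.1   0.32  1.82  0.    1.   -0.6 ]
to [0.44, -0.07, 0.37] shift [-0.1977, -0.1622, -0.1288] turn 0.209 rows 1.8 3.5
to [0.5841, -0.0694, 0.37] shift [-0.3675, 0.1556, -0.1301] turn 0.209 rows 2.7 3.5
to [0.7117, -0.08, 0.37] shift [-0.5423, 0.4237, -0.1311] turn 0.209 rows 4.5 3.5
```

```bash
python3 -m jog '[[[-0.198,-0.162,-0.13],0.209,1],[[-0.198,-0.162,-0.13],0.209,1],[[-0.198,-0.162,-0.13],0.209,1],[[-0.198,-0.162,-0.13],0.209,1],[[-0.367,0.156,-0.13],0.209,1],[[-0.367,0.156,-0.13],0.209,1],[[-0.542,0.424,-0.13],0.209,1],[[-0.542,0.424,-0.13],0.209,1],[[-0.542,0.424,-0.13],0.209,1],[[-0.542,0.424,-0.13],0.209,1],[[-0.542,0.424,-0.13],0.209,1]]'
python3 - <<'E'
from h import *
st(); to(bt(.068,.04,.285),YAW)
snap('scene','s5');print([(np.round(d['position'],3),round(d['confidence'],2)) for d in models.pinpoint('brush','scene')[:2]],bt(.068,.04,0,0))
E
```

```text
time: 11.02
tool_pos: [0.7115, -0.0802, 0.3709]
tool_rot: [-3.139, -0.0, 1.409]
contact_force: [-0.1, 0.0, 0.5]
opening: 0.0235
grip_force: 29.0
t 11.03 pos [ 0.7115 -0.0802  0.3709] rot [-3.139 -0.     1.409] F [-0.1  0.   0.5] op 0.0235 g 29.0 q [-0.22  0.74  0.94  0.    1.47 -0.06]
to [0.7117, -0.08, 0.285] shift [0.0004, 0.0009, 0.2147] turn -0.0001 rows 1.4 0.0
[] [0.7127, -0.0681, 0]
```

View pics/s5.png

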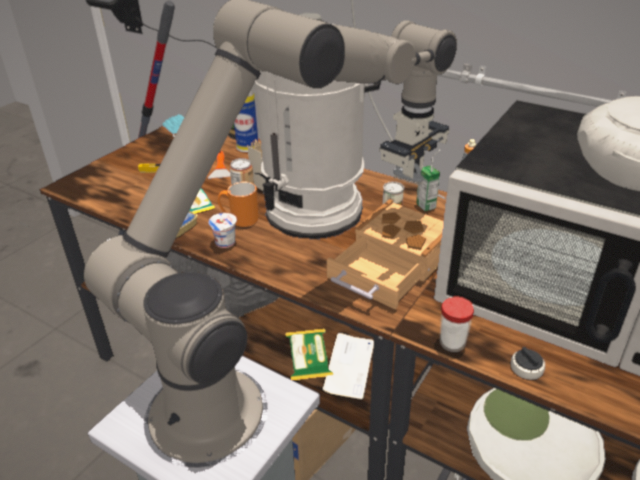

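The scene picture shows the open drawer with its handle at (355,287) and the gripper with the brush behind the pieces at about (405,165). All clear. That was my tenth picture, so from here I'll go by the networks and numbers.

```bash
python3 -m jog '[[[0,0,0.1],0,1],[[0,0,0.17],0,1],[[0,0,0.205],0,1],[[0,0,0.215],0,1],[[0,0,0.215],0,1]]'
python3 - <<'E'
from h import *
st(); 
for xb,yb in((.0,.036),(-.09,.029)): to(bt(xb,yb,.285),YAW)
E
```

```text
time: 11.75
tool_pos: [0.7123, -0.0808, 0.2871]
tool_rot: [3.14, 0.0, 1.408]
contact_force: [-0.3, -0.7, 0.1]
opening: 0.0239
grip_force: 29.0
t 11.75 pos [ 0.7123 -0.0808  0.2871] rot [3.14  0.    1.408] F [-0.3 -0.7  0.1] op 0.0239 g 29.0 q [-0.22  0.79  1.06  0.    1.29 -0.06]
to [0.6436, -0.0784, 0.285] shift [-0.0219, -0.1705, 0.005] turn -0.0003 rows 1.1 0.0
to [0.5533, -0.0779, 0.285] shift [-0.0573, -0.3935, 0.0046] turn -0.0003 rows 2.5 0.0
```

```bash
python3 -m jog '[[[-0.005,-0.04,0.004],0,1],[[-0.01,-0.08,0.004],0,1],[[-0.016,-0.12,0.004],0,1],[[-0.022,-0.16,0.004],0,1],[[-0.028,-0.2,0.004],0,1],[[-0.035,-0.24,0.004],0,1],[[-0.041,-0.28,0.004],0,1],[[-0.047,-0.32,0.004],0,1],[[-0.053,-0.36,0.004],0,1],[[-0.057,-0.394,0.004],0,1],[[-0.057,-0.394,0.004],0,1]]'
python3 - <<'E'
from h import *
st(); snap('scene','s6')
for t in('piece_a','brush'): print([(np.round(d['position'],3).tolist(),round(d['confidence'],2)) for d in models.pinpoint(t,'scene')])
snap('top','t6')
for t in('piece_a','brush'): print([(np.round(d['position'],3).tolist(),round(d['confidence'],2)) for d in models.pinpoint(t,'top')])
to(bt(-.085,.029,.36),YAW); to(bt(.068,-.04,.36),YAW); to(bt(.068,-.04,.285),YAW)
E
```

```text
time: 13.12
tool_pos: [0.5529, -0.0778, 0.2858]
tool_rot: [3.139, 0.0, 1.408]
contact_force: [0.9, 0.7, -0.5]
opening: 0.0238
grip_force: 29.0
t 13.12 pos [ 0.5529 -0.0778  0.2858] rot [3.139 0.    1.408] F [ 0.9  0.7 -0.5] op 0.0238 g 29.0 q [-0.28  0.52  1.59  0.    1.02 -0.11]
[([0.527, -0.106, 0.017], 0.72), ([0.631, -0.13, 0.083], 0.61), ([0.51, -0.04, 0.018], 0.58), ([0.586, -0.16, 0.079], 0.57)]
[([0.555, -0.072, 0.084], 0.48), ([0.586, -0.159, 0.075], 0.28)]
[([0.51, -0.037, 0.018], 0.63)]
[([0.554, -0.067, 0.087], 0.51)]
to [0.5583, -0.0783, 0.36] shift [0.0006, 0.0123, -0.189] turn -0.0003 rows 1.2 0.0
to [0.7051, -0.1598, 0.36] shift [-0.1411, 0.4075, -0.1887] turn -0.0003 rows 3.0 0.0
to [0.7051, -0.1598, 0.285] shift [-0.1411, 0.4074, -0.0012] turn -0.0003 rows 2.8 0.0
```

Two pieces lie in the drawer. The other two have shifted slightly, one towards the right rail, so the second pass gets the brush angled to herd them inward.

```bash
python3 -m jog '[[[0,0.01,-0.1],0,1],[[0,0.012,-0.19],0,1],[[-0.14,0.2,-0.19],0.067,1],[[-0.14,0.39,-0.19],0.067,1],[[-0.14,0.39,-0.19],0.067,1],[[-0.14,0.39,-0.19],0.067,1],[[-0.14,0.39,-0.19],0.067,1]]'
python3 - <<'E'
from h import *
st(); to(bt(.062,-.039,.2855),1.2)
snap('top','t7');snap('wrist','w7')
for c in('top','wrist'): print([(np.round(d['position'],3).tolist(),round(d['confidence'],2)) for d in models.pinpoint('piece_a',c)])
print([(np.round(d['position'],3).tolist(),round(d['confidence'],2)) for d in models.pinpoint('brush','wrist')])
snap('scene','s7'); print([(np.round(d['position'],3).tolist(),round(d['confidence'],2)) for d in models.pinpoint('piece_a','scene')])
print(bt(.062,-.039,0,0))
E
```

```text
time: 14.3
tool_pos: [0.6975, -0.1579, 0.3596]
tool_rot: [-3.14, -0.0, 1.198]
contact_force: [-0.2, -1.3, 0.4]
opening: 0.0236
grip_force: 29.0
t 14.3 pos [ 0.6975 -0.1579  0.3596] rot [-3.14  -0.     1.198] F [-0.2 -1.3  0.4] op 0.0236 g 29.0 q [-0.33  0.74  0.97  0.    1.44  0.04]
to [0.6992, -0.1583, 0.2855] shift [0.0007, 0.0046, 0.1851] turn -0.0007 rows 1.2 0.0
[([0.508, -0.037, 0.018], 0.65), ([0.646, -0.102, 0.082], 0.6), ([0.53, -0.101, 0.017], 0.46), ([0.629, -0.131, 0.084], 0.42)]
[([0.53, -0.103, 0.02], 0.9), ([0.628, -0.133, 0.084], 0.74), ([0.511, -0.037, 0.022], 0.69)]
[([0.703, -0.147, 0.166], 0.58), ([0.527, -0.104, 0.019], 0.54), ([0.508, -0.037, 0.021], 0.32)]
[([0.526, -0.107, 0.018], 0.64), ([0.587, -0.16, 0.076], 0.51), ([0.632, -0.131, 0.079], 0.49), ([0.509, -0.04, 0.019], 0.44)]
[0.7002, -0.1463, 0]
```

```bash
python3 -m jog '[[[0,0.004,0.1],0,1],[[0,0.004,0.16],0,1],[[0,0.004,0.184],0,1],[[0,0.004,0.184],0,1]]'
python3 - <<'E'
from h import *
st(); 
for xb,yb in((-.02,-.036),(-.102,-.024)): to(bt(xb,yb,.285),1.2)
E
```

```text
time: 15.15
tool_pos: [0.6993, -0.1588, 0.2868]
tool_rot: [-3.141, -0.0, 1.198]
contact_force: [-0.4, -0.3, -1.0]
opening: 0.0238
grip_force: 29.0
t 15.15 pos [ 0.6993 -0.1588  0.2868] rot [-3.141 -0.     1.198] F [-0.4 -0.3 -1. ] op 0.0238 g 29.0 q [-0.33  0.8   1.06  0.    1.29  0.04]
to [0.6177, -0.1485, 0.285] shift [-0.0504, -0.1994, 0.0045] turn -0.0008 rows 1.3 0.0
to [0.537, -0.1297, 0.285] shift [-0.0802, -0.4044, 0.0046] turn -0.0008 rows 2.6 0.0
```

```bash
python3 -m jog '[[[-0.01,-0.04,0.004],0,1],[[-0.02,-0.08,0.004],0,1],[[-0.03,-0.12,0.004],0,1],[[-0.04,-0.16,0.004],0,1],[[-0.05,-0.2,0.004],0,1],[[-0.056,-0.24,0.004],0,1],[[-0.062,-0.28,0.004],0,1],[[-0.068,-0.32,0.004],0,1],[[-0.074,-0.36,0.004],0,1],[[-0.08,-0.404,0.004],0,1],[[-0.08,-0.404,0.004],0,1]]'
python3 - <<'E'
from h import *
st(); 
for c in('scene','top','wrist'):
  snap(c,c+'8'); print(c,[(np.round(d['position'],3).tolist(),round(d['confidence'],2)) for d in models.pinpoint('piece_a',c)])
to([.47,-.04,.37],1.2)
E
```

```text
time: 16.52
tool_pos: [0.537, -0.1296, 0.2868]
tool_rot: [3.139, -0.0, 1.198]
contact_force: [0.5, -0.6, -0.9]
opening: 0.0237
grip_force: 29.0
t 16.52 pos [ 0.537  -0.1296  0.2868] rot [ 3.139 -0.     1.198] F [ 0.5 -0.6 -0.9] op 0.0237 g 29.0 q [-0.38  0.51  1.61  0.    1.02 -0.  ]
scene [([0.536, -0.054, 0.028], 0.63), ([0.51, -0.042, 0.021], 0.56), ([0.527, -0.105, 0.017], 0.5), ([0.523, -0.151, 0.018], 0.5)]
top [([0.509, -0.036, 0.019], 0.66), ([0.534, -0.054, 0.028], 0.63), ([0.532, -0.107, 0.02], 0.63)]
wrist [([0.533, -0.056, 0.026], 0.77), ([0.508, -0.036, 0.022], 0.77), ([0.529, -0.105, 0.019], 0.71)]
to [0.47, -0.04, 0.37] shift [0.1475, -0.2394, -0.212] turn -0.0008 rows 2.3 0.0
```

All four are in the drawer, lying low. Next I'll set the brush down on open bench at about (0.42, 0.08).

Run:
```python
from h import *
to([.47,.0,.35],1.409); to([.419,.068,.35],1.409); to([.419,.068,.225],1.409)
```

```text
to [0.47, 0.0, 0.35] shift [0.2406, -0.2759, -0.162] turn -0.0673 rows 2.6 1.1
to [0.419, 0.068, 0.35] shift [0.3524, -0.4566, -0.1622] turn -0.0673 rows 3.8 1.1
to [0.419, 0.068, 0.225] shift [0.3524, -0.4568, 0.1503] turn -0.0673 rows 3.8 1.1
```

```bash
python3 -m jog '[[[0,-0.02,-0.1],0,1],[[0.1,-0.1,-0.16],-0.03,1],[[0.24,-0.276,-0.16],-0.067,1],[[0.24,-0.276,-0.16],-0.067,1],[[0.352,-0.457,-0.1],-0.067,1],[[0.352,-0.457,0.03],-0.067,1],[[0.352,-0.457,0.15],-0.067,1],[[0.352,-0.457,0.15],-0.067,1],[[0.352,-0.457,0.15],-0.067,1]]'
python3 - <<'E'
from h import *
st(); to([.419,.068,.2005],1.409); snap('scene','s9'); print(models.pinpoint('brush','scene')[:1]); snap('wrist','w9'); print(models.pinpoint('brush','wrist')[:1])
E
```

```text
time: 17.95
tool_pos: [0.4194, 0.0679, 0.2264]
tool_rot: [3.14, -0.0, 1.408]
contact_force: [1.2, -0.4, -0.6]
opening: 0.0235
grip_force: 29.0
t 17.95 pos [0.4194 0.0679 0.2264] rot [ 3.14  -0.     1.408] F [ 1.2 -0.4 -0.6] op 0.0235 g 29.0 q [-0.02  0.42  2.01  0.    0.71  0.14]
to [0.419, 0.068, 0.2005] shift [0.0001, -0.0012, 0.0647] turn -0.0004 rows 0.4 0.0
[{'position': [0.4234, 0.0727, 0.0242], 'confidence': 0.63}]
[]
```

```bash
python3 -m jog '[[[0,0,0.03],0,1],[[0,0,0.05],0,1],[[0,0,0.06],0,1],[[0,0,0.063],0,1],[[0,0,0.063],0,1]]'; python3 -m jog '[[[0,0,0],0,1]]'
```

```text
time: 18.77
tool_pos: [0.4183, 0.0681, 0.1999]
tool_rot: [-3.141, -0.0, 1.408]
contact_force: [1.0, -0.4, -0.2]
opening: 0.0239
grip_force: 29.0
time: 18.9
tool_pos: [0.4184, 0.0681, 0.1999]
tool_rot: [3.141, -0.0, 1.408]
contact_force: [0.2, -0.8, -0.3]
opening: 0.0236
grip_force: 29.0
```

```bash
python3 -m jog '[[[0,0,0],0,0.7],[[0,0,0],0,0.6],[[0,0,0],0,0.4],[[0,0,0],0,0.3],[[0,0,0],0,0.3]]'; python3 -m jog '[[[0,0,-0.05],0,0.3],[[0,0,-0.15],0,0.3],[[0,0,-0.3],0,0.3],[[-0.15,0,-0.35],0,0.3],[[-0.2,0,-0.35],0,0.3],[[-0.2,0,-0.35],0,0.3]]'
python3 - <<'E'
from h import *
st()
for c in('top','scene','wrist'):
  snap(c,c+'10')
  for t in ('brush','drawer_handle','piece_a'):
    print(c,t,[(np.round(d['position'],3).tolist(),round(d['confidence'],2)) for d in models.pinpoint(t,c)][:4], [np.round(d['position'],3).tolist() for d in models.find_in(t,c)][:1])
to([.365,-.081,.30],3.058); to([.365,-.081,.213],3.058)
E
```

```text
time: 19.52
tool_pos: [0.4183, 0.0681, 0.1999]
tool_rot: [3.142, -0.0, 1.408]
contact_force: [-0.2, -0.0, -0.3]
opening: 0.0613
grip_force: 0.0
time: 20.27
tool_pos: [0.4051, -0.0117, 0.3402]
tool_rot: [3.141, -0.0, 1.405]
contact_force: [0.2, 0.9, -0.3]
opening: 0.0642
grip_force: 0.0
t 20.27 pos [ 0.4051 -0.0117  0.3402] rot [ 3.141 -0.     1.405] F [ 0.2  0.9 -0.3] op 0.0642 g 0.0 q [-0.22  0.2   1.93  0.    1.02 -0.05]
top brush [([0.42, 0.081, -0.001], 0.79)] [[0.421, 0.078, 0.02]]
top drawer_handle [] [[0.549, -0.122, 0.007]]
top piece_a [([0.531, -0.104, 0.018], 0.61), ([0.536, -0.056, 0.028], 0.56), ([0.528, -0.146, 0.026], 0.52)] [[0.53, -0.15, 0.027]]
scene brush [([0.422, 0.074, -0.004], 0.58), ([0.538, -0.058, 0.028], 0.52)] [[0.416, 0.069, 0.02]]
scene drawer_handle [([0.407, -0.084, 0.048], 0.98), ([0.645, -0.1, 0.004], 0.49), ([0.522, -0.096, 0.008], 0.21)] [[0.496, -0.089, 0.033]]
scene piece_a [([0.524, -0.15, 0.018], 0.54), ([0.524, -0.103, 0.017], 0.51), ([0.536, -0.051, 0.028], 0.5), ([0.51, -0.037, 0.02], 0.42)] [[0.515, -0.045, 0.021]]
wrist brush [([0.421, 0.08, 0.004], 0.91)] []
wrist drawer_handle [([0.408, -0.082, 0.046], 0.84)] [[0.493, -0.04, 0.022]]
wrist piece_a [([0.532, -0.055, 0.024], 0.94), ([0.505, -0.038, 0.023], 0.74)] [[0.529, -0.05, 0.032]]
to [0.365, -0.081, 0.3] shift [-0.1893, -0.0711, 0.0998] turn -0.5252 rows 1.4 8.8
to [0.365, -0.081, 0.213] shift [-0.1893, -0.0711, 0.3173] turn -0.5252 rows 2.4 8.8
```

```bash
python3 - <<'E'
from h import *
a=cv2.imread('pics/wrist10.png'); hsv=cv2.cvtColor(a,cv2.COLOR_BGR2HSV)
u,v=px('wrist',[.42,.08,.03]).astype(int); print(u,v)
m=((hsv[...,1]<60)&(hsv[...,2]>90)).astype(np.uint8); n,l,s,c=cv2.connectedComponentsWithStats(m)
for i in range(1,n):
    if s[i,4]>300 and abs(c[i]-[u,v]).max()<80:
        k=cv2.findContours((l==i).astype(np.uint8),0,1)[0][0]; b=cv2.boxPoints(cv2.minAreaRect(k)); w=np.array([ray('wrist',*p,.03)[:2] for p in b]); print(s[i],w.mean(0),np.linalg.norm(w[0]-w[1]),np.linalg.norm(w[1]-w[2]))
to([.378,-.081,.30],3.058); to([.378,-.081,.213],3.058)
E
python3 -m jog '[[[-0.18,-0.03,0.05],-0.525,1],[[-0.18,-0.04,0.05],-0.525,1],[[-0.18,-0.04,0.05],-0.525,1],[[-0.18,-0.04,0.05],-0.525,1],[[-0.18,-0.04,0.1],-0.525,1],[[-0.18,-0.04,0.1],-0.525,1],[[-0.18,-0.04,0.1],-0.525,1],[[-0.18,-0.04,0.1],-0.525,1],[[-0.18,-0.04,0.1],-0.525,1],[[-0.18,-0.04,0.1],-0.525,1],[[-0.18,-0.04,0.1],-0.525,1]]' 20
python3 - <<'E'
from h import *
st();to([.378,-.081,.213],3.058)
E
```

```text
321 120
[ 303   68   37  105 3105] [0.41977097 0.07899303] 0.0273302181987689 0.0811024243251663
to [0.378, -0.081, 0.3] shift [-0.184, -0.039, 0.0998] turn -0.5252 rows 1.4 8.8
to [0.378, -0.081, 0.213] shift [-0.184, -0.0391, 0.3173] turn -0.5252 rows 2.4 8.8
time: 22.7
tool_pos: [0.3779, -0.0793, 0.2999]
tool_rot: [3.141, 0.0, 3.054]
contact_force: [0.8, -1.1, 0.8]
opening: 0.0002
grip_force: 0.0
t 22.7 pos [ 0.3779 -0.0793  0.2999] rot [3.141 0.    3.054] F [ 0.8 -1.1  0.8] op 0.0002 g 0.0 q [-0.41  0.23  2.03  0.    0.89 -1.89]
to [0.378, -0.081, 0.213] shift [-0.0006, -0.0041, 0.2173] turn -0.0014 rows 1.4 0.0
```

The brush is upright, with a 27 × 81 mm outline from above. Now I'll lower in front of the handle and push.

```bash
python3 -m jog '[[[0,-0.004,0.1],0,1],[[0,-0.004,0.18],0,1],[[0,-0.004,0.217],0,1],[[0,-0.004,0.217],0,1]]'; python3 -m jog '[[[-0.03,0,0],0,1],[[-0.06,0,0],0,1],[[-0.09,0,0],0,1],[[-0.12,0,0],0,1],[[-0.15,0,0],0,1],[[-0.18,0,0],0,1],[[-0.21,0,0],0,1],[[-0.24,0,0],0,1],[[-0.27,0,0],0,1],[[-0.285,0,0],0,1],[[-0.295,0,0],0,1],[[-0.295,0,0],0,1]]'
```

```text
time: 23.2
tool_pos: [0.3775, -0.0808, 0.2124]
tool_rot: [3.141, -0.002, 3.055]
contact_force: [-0.7, 0.4, -0.0]
opening: 0.0003
grip_force: 0.0
time: 24.7
tool_pos: [0.4956, -0.0908, 0.2131]
tool_rot: [3.141, 0.001, 3.057]
contact_force: [-0.4, -0.4, 0.3]
opening: 0.0006
grip_force: 0.0
```

Expected contact at the closed stop is TCP x ≈ 0.500. I'll creep on and watch the force.

```bash
python3 -m jog '[[[-0.005,0,0],0,1],[[-0.01,0,0],0,1],[[-0.01,0,0],0,1]]';python3 -m jog '[[[-0.004,0,0],0,1],[[-0.008,0,0],0,1],[[-0.008,0,0],0,1]]'
```

```text
time: 25.08
tool_pos: [0.4994, -0.0912, 0.2131]
tool_rot: [3.141, 0.0, 3.057]
contact_force: [-0.9, 0.4, 0.1]
opening: 0.0004
grip_force: 0.4
time: 25.45
tool_pos: [0.5021, -0.0914, 0.213]
tool_rot: [3.141, -0.002, 3.058]
contact_force: [-4.4, 0.3, 3.0]
opening: 0.0006
grip_force: 2.5
```

```bash
python3 -m jog '[[[-0.005,0,0],0,1],[[-0.008,0,0],0,1],[[-0.008,0,0],0,1]]'; python3 -m jog '[[[-0.005,0,0],0,1],[[-0.005,0,0],0,1]]'
```

```text
time: 25.82
tool_pos: [0.5033, -0.0915, 0.2128]
tool_rot: [3.141, -0.008, 3.058]
contact_force: [-16.3, -2.0, 10.4]
opening: 0.0006
grip_force: 7.6
time: 26.08
tool_pos: [0.5041, -0.0914, 0.2125]
tool_rot: [3.14, -0.013, 3.058]
contact_force: [-21.5, -1.0, 14.1]
opening: 0.0006
grip_force: 10.5
```

Hard stop reached, and the handle travelled 0.110 m from its open position. I'll back off and check everything.

```bash
python3 -m jog '[[[0.04,0,0],0,1],[[0.1,0,0],0,1],[[0.12,0,-0.1],0,1],[[0.15,0,-0.3],0,1],[[0.2,0,-0.4],0,1],[[0.2,0,-0.4],0,1],[[0.2,0,-0.4],0,1]]'
python3 - <<'E'
from h import *
st()
for c in('top','scene'):
  snap(c,c+'11')
  for t in ('brush','drawer_handle','piece_a','tub','sugar_jar','mug','sardine_tin'):
    print(c,t,[(np.round(d['position'],3).tolist(),round(d['confidence'],2)) for d in models.pinpoint(t,c)][:4])
E
```

```text
time: 26.95
tool_pos: [0.4281, -0.0852, 0.373]
tool_rot: [-3.141, 0.001, 3.057]
contact_force: [-0.7, 0.0, -0.7]
opening: 0.0004
grip_force: 0.0
t 26.95 pos [ 0.4281 -0.0852  0.373 ] rot [-3.141e+00  1.000e-03  3.057e+00] F [-0.7  0.  -0.7] op 0.0004 g 0.0 q [-0.37  0.21  1.8   0.    1.13 -1.86]
top brush [([0.421, 0.081, 0.002], 0.67)]
top drawer_handle [([0.515, -0.094, 0.046], 0.73)]
top piece_a []
top tub [([0.447, 0.324, -0.001], 0.91)]
top sugar_jar [([0.408, -0.326, 0.004], 0.57)]
top mug [([0.55, 0.361, -0.002], 0.98)]
top sardine_tin []
scene brush [([0.422, 0.078, 0.001], 0.78)]
scene drawer_handle [([0.517, -0.092, 0.045], 0.95)]
scene piece_a [([0.637, -0.116, 0.016], 0.62), ([0.619, -0.049, 0.018], 0.4)]
scene tub [([0.445, 0.329, -0.001], 0.66)]
scene sugar_jar [([0.409, -0.33, -0.001], 0.57)]
scene mug [([0.548, 0.356, 0.002], 0.57)]
scene sardine_tin [([0.432, 0.478, 0.002], 0.68)]
```

```bash
python3 -c "
from cell import robot
print(robot.hand_in())"
```

```text
the job is handed in; nothing more can be done
None
```

I swept all four pieces into the crumb drawer with the brush, stood the brush upright on the bench and pushed the drawer shut to its stop. The other things I checked (tub, jar, mug, tin) are still standing, and I handed the job in at about 27 s; no verdict came back.

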